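Rotate two pans of lock parts through the fume canopy

ROBOT

A 6-joint arm with a two-finger parallel gripper is mounted at the origin on the work surface. World frame = base frame: x ahead of the robot, y to its left, z up, the work surface at z = 0. Lengths are in m, angles in rad, forces in N, time in s.
With the tool pointing down it reaches from about 0.275 to 0.825 m from the base axis. Payload 4.9 kg.
Tool frame: the origin (TCP) lies midway between the tips of the shut fingers; the grasp point (between the pads) lies 19 mm behind it (bot.grip_depth is the distance from the TCP to the grasp point, in m); y points along the fingers, x is the direction in which the jaws open and shut, and the axes are right-handed (so a half turn about y gives the same grasp; the last joint's range is limited). The gripper opens to 85 mm and grips with 20 to 120 N. Pads are 22 mm wide; open, the fingers measure 114 mm over their backs; the gripper's body (76 mm by 85 mm) begins 54 mm behind the grasp point. The pads swing forward as they close: fully open they stand 13 mm farther back than shut.
Start: joints at [1.177, 0.326, -0.193, 1.052, 0, 1.437], TCP at [0.141, 0.532, 0.231] pointing down, gripper open.
Joint ranges: [-2.65, 2.65], [-0.97, 1.79], [-1.3, 1.35], [-1.93, 2.1], [-1.47, 1.37], [-3.14, 3.14]. Speed limits (rad/s): [2.57, 2.57, 3.14, 3.14, 3.14, 3.14].

INTERFACE

Orientations are given as a unit quaternion [w, x, y, z].
In Python, from cell import bot gives the robot as it stands. Calls block until the motion is done:
- bot.move_pose(position, orientation): joint-space move of the TCP to a pose.
- bot.move_linear(position, speed=0.15, rotation=None, until_force=None): straight line of the TCP; rotation=None keeps the orientation; speed is the mean speed in m/s. With until_force (N) it stops when the force on the tool has changed by that much, and returns True; else False.
- bot.goto_joints(angles): joint-space move.
- bot.set_gripper(opening, grasp_force=None): opening from 0.0 (shut) to 1.0 (fully open); grasp_force is the grip in N (None keeps the last); returns when the fingers have stopped.
- bot.wait(seconds).
- bot.solve_ik(position, orientation): joint angles nearest the present ones, or None.
- bot.camera(name): name is "scene" or "top" or "wrist"; returns the picture (480x640x3 uint8, red, green, blue); there is no depth.
- bot.calibration(name): a dict with "mtx" (3x3 intrinsics, pixels), "k1" (the pictures are not rectified: a ray, as slopes to the right and down, at radius r is drawn at 1 + k1 r^2 times it, then the intrinsics apply), "extrinsics" (4x4, takes a point from world to camera coordinates); the wrist camera has in their place "hand_eye" (4x4, takes a point from camera to tool coordinates, whose origin is the TCP and whose axes are the tool frame's). Camera axes: x right, y down, z forward; pixel columns grow to the right and rows downward; lengths in m; the calibration is good to about 2 mm. A picture is of the moment at which its call begins: read the wrist's pose just before it. calibration takes no time and is no camera call.
A pose or a line that the arm cannot do raises bot.PlanningError and nothing moves.
- bot.close_job(): hands the job in, once; it reports no verdict.
Trained networks look in the newest picture that a camera, given by its name, has taken for a name from the list of things; names that differ only in an ending like _2 or _b are one class to them, and where a whole thing is asked for, a point or a joint stands for the part that bears it (a point fixed in the world has none). Each returns a list of dicts, best first, with "confidence" (0 to 1); they miss things now and then, are a little off and sometimes report something else, mostly with a low value. They report only what shows in the picture. A call takes as long as a camera call. They do not tell look-alikes from the thing itself.
- bot.search_frame(camera, thing): "bbox" ([left, top, width, height] in pixels, round what is visible of it).
Readings, each from a call of its own:
- bot.read_clock(): time.
- bot.read_joint_positions(): joint angles.
- bot.read_joint_vel(): joint speeds.
- bot.read_joint_efforts(): joint torques, N m.
- bot.read_position(): TCP position.
- bot.read_tool_rot(): TCP orientation.
- bot.read_ft_force(): force on the tool from outside, world axes, zero at the start.
- bot.read_moment(): the same for the moment, N m.
- bot.read_gripper_width(): opening from 0.0 (shut) to 1.0 (fully open).
Only numpy, scipy, OpenCV 4.12 (cv2) and the standard library are available. Lean on these libraries where they do the work, as an engineer would, in place of code of your own. Each camera call takes 0.05 s, during which the arm holds its last target. There are 200 camera calls.

TASK

On the locksmith's slide plate, the pan now under the clear fume canopy is done: slide it sideways out onto the empty marked circle, then slide the other pan sideways in onto the circle under the canopy. Keep both pans flat on the plate all the time - slide, never lift or tip them - leave each centred on its circle and let go, and do not disturb the other things on the bench.

Things in the scene. Friction and masses are not known exactly. Their poses are not given: they have to be found in the camera images.
- wide_pan: the wider, lower round steel pan, 120 mm across and 62 mm high, open, with brass lock cylinders fixed inside, about 0.55 kg. Origin: centre of its underside; z up; its straight black stub handle (18 mm wide, 16 mm high) runs horizontally along the pan's own -x, from the wall to 108 mm from the pan's axis, centred 60 mm above the underside. The handle points roughly towards the robot.
- narrow_pan: the narrower, taller round steel pan, 92 mm across and 85 mm high, open, with brass lock cylinders fixed inside, about 0.55 kg. Origin: centre of its underside; z up; its straight black stub handle (18 mm wide, 16 mm high) runs horizontally along the pan's own -x, from the wall to 108 mm from the pan's axis, centred 60 mm above the underside. The handle points roughly towards the robot.
- wide_pan_grip (a point): point inside the wide pan's handle, 90 mm from the pan's axis and 60 mm above its underside: a good place to pinch it across its 18 mm width; axes as the pan's
- narrow_pan_grip (a point): point inside the narrow pan's handle, 90 mm from the pan's axis and 60 mm above its underside: a good place to pinch it across its 18 mm width; axes as the pan's
- station: fixed aluminium slide plate, 250 mm (its x, away from the robot) by 540 mm (its y), 12 mm thick, origin at the centre of its underside on the bench. Three scribed circles 158 mm across lie in a row along its y, centres 170 mm apart; the fume canopy stands over the middle one on two 12 mm posts at x = +102, y = +-105 mm, open below at the front and both sides
- canopy_front (a point): middle of the lower front edge of the canopy, 202 mm above the bench. From here the clear pane with grey frame reaches 210 mm back (station +x), 110 mm to either side and 12 mm up; the fan box on its rear rises to 264 mm above the bench. A pan on the middle circle has its handle under this edge: the gripper must lean back towards the robot, some 25 to 40 degrees from vertical
- canopy_place (a point): centre of the middle scribed circle, under the canopy, on the plate's top (12 mm above the bench); axes as the station's
- empty_place: centre of the end circle that is empty at the start (left or right of the canopy), on the plate's top, 12 mm above the bench
- waiting_place: centre of the other end circle, on which the second pan waits at the start, on the plate's top
- padlock_a: brass padlock 45 mm wide, 20 mm thick, 64 mm high, standing on the bench beside an end of the plate; origin at its underside; leave it alone
- padlock_b: brass padlock 38 mm wide, 20 mm thick, 64 mm high, standing on the bench beside an end of the plate; origin at its underside; leave it alone
- lock_box: small cardboard box 75 x 60 x 40 mm on the bench in front of the plate; origin at its underside; leave it alone
- loose_cylinder: brass lock cylinder 60 x 26 mm, 17 mm high, lying across the front edge strip of the plate, right of the middle circle, below the level of the pan handles; origin at its underside; leave it alone
- driver: black-handled screwdriver 170 mm long lying on the bench; origin at its underside; leave it alone
- spanner: steel spanner 160 mm long lying on the bench; origin at its underside; leave it alone
- pin_cup: grey open cup 60 mm across, 45 mm high; origin at its underside; leave it alone
- oil_can: aluminium can 52 mm across, 120 mm high; origin at its underside; leave it alone
There are look-alikes about, which are no part of the job. What is shaped like the wide_pan but pink is not meant.

How it is judged:
On the way, in this order (a step that is already met when the one before it is completed fails the run):
1. the pan that was under the canopy stands on the circle that was empty (((horizontal distance between wide_pan and empty_place below 0.02 m and distance of wide_pan from where it was at the start of the episode above 0.1 m) or (horizontal distance between narrow_pan and empty_place below 0.02 m and distance of narrow_pan from where it was at the start of the episode above 0.1 m))), for 0.2 s.
2. the other pan stands on the circle under the canopy (((horizontal distance between wide_pan and empty_place below 0.02 m and horizontal distance between narrow_pan and canopy_place below 0.02 m and distance of each of wide_pan, narrow_pan from where it was at the start of the episode above 0.1 m) or (horizontal distance between narrow_pan and empty_place below 0.02 m and horizontal distance between wide_pan and canopy_place below 0.02 m and distance of each of narrow_pan, wide_pan from where it was at the start of the episode above 0.1 m))), for 0.2 s.
At the end, for the whole second after the job is handed in: the pan that started under the canopy stands on the circle that was empty and the pan that waited stands on the circle under the canopy, each within 20 mm of its circle's centre, flat on the plate (tilt under 0.06 rad), at rest (((horizontal distance between wide_pan and empty_place below 0.02 m and horizontal distance between narrow_pan and canopy_place below 0.02 m and distance of each of wide_pan, narrow_pan from where it was at the start of the episode above 0.1 m) or (horizontal distance between narrow_pan and empty_place below 0.02 m and horizontal distance between wide_pan and canopy_place below 0.02 m and distance of each of narrow_pan, wide_pan from where it was at the start of the episode above 0.1 m)) and height (world z) of wide_pan between 0.009 and 0.015 m and angle between each of wide_pan, narrow_pan's own z axis and vertical below 0.06 rad and linear speed of each of wide_pan, narrow_pan below 0.02 m/s and height (world z) of narrow_pan between 0.009 and 0.015 m); the robot touches nothing.
It fails at once if a pan is lifted more than 10 mm off the plate (height (world z) of any of wide_pan, narrow_pan above 0.022 m).
It fails at once if a pan is tipped more than 0.17 rad or pushed off the plate (angle between any of wide_pan, narrow_pan's own z axis and vertical above 0.17 rad or height (world z) of any of wide_pan, narrow_pan below 0.006 m).
It fails at once if a bystander is moved more than 30 mm (distance of any of padlock_a, padlock_b, lock_box, loose_cylinder, driver, spanner, pin_cup, oil_can from where it was at the start of the episode above 0.03 m).
It also fails if it takes over 48 s, if anything falls off the work surface, if the arm or the gripper's body presses on something with over 40 N, if the wrist force passes 120 N, or if a joint passes its speed limit or range.

## Working session

There is one attempt and no reset: what is moved stays moved. The work goes in short steps, each a Python script; the robot and the scene stay as the last script left them, time stands still between calls to the robot, and variables do not carry over. Pictures are saved under pics/ and viewed, about 8 in all and at most 12, crops included, and the job is handed in when it is done.

```bash
mkdir -p pics; ls; python3 - <<'E'
from cell import bot
import cv2,numpy as np
for n in ["scene","top"]:
    im=bot.camera(n); cv2.imwrite(f"pics/{n}0.png",im[:,:,::-1])
    c=bot.calibration(n); print(n,np.round(c["mtx"],1).tolist(),c["k1"],np.round(c["extrinsics"],3).tolist())
    for t in ["wide_pan","narrow_pan","station","wide_pan_grip","narrow_pan_grip","canopy_front","loose_cylinder","lock_box","padlock_a"]:
        print(t,[(np.round(d["bbox"]).tolist(),round(d["confidence"],2)) for d in bot.search_frame(n,t)][:3])
print(bot.read_clock(),bot.read_tool_rot())
E
```

```text
pics
scene [[484.0, 0.0, 330.1], [0.0, 484.0, 236.1], [0.0, 0.0, 1.0]] -0.11814007451925243 [[-0.901, -0.434, -0.004, 0.472], [-0.397, 0.828, -0.395, 0.257], [0.175, -0.354, -0.918, 1.343], [0.0, 0.0, 0.0, 1.0]]
wide_pan [([346.0, 206.0, 47.0, 57.0], 0.63)]
narrow_pan [([276.0, 166.0, 46.0, 36.0], 0.89), ([196.0, 160.0, 145.0, 182.0], 0.3)]
station [([195.0, 158.0, 145.0, 188.0], 0.89)]
wide_pan_grip [([348.0, 211.0, 42.0, 53.0], 0.96)]
narrow_pan_grip [([275.0, 165.0, 50.0, 33.0], 0.79)]
canopy_front [([196.0, 160.0, 146.0, 183.0], 0.69)]
loose_cylinder [([308.0, 219.0, 17.0, 14.0], 0.49)]
lock_box []
padlock_a [([303.0, 146.0, 14.0, 18.0], 0.71), ([224.0, 337.0, 12.0, 18.0], 0.69), ([198.0, 161.0, 141.0, 184.0], 0.46)]
top [[577.7, 0.0, 319.3], [0.0, 577.7, 239.7], [0.0, 0.0, 1.0]] 0.04761120434266165 [[-0.016, -1.0, -0.011, 0.034], [-0.984, 0.018, -0.179, 0.53], [0.179, 0.008, -0.984, 1.242], [0.0, 0.0, 0.0, 1.0]]
wide_pan [([331.0, 246.0, 78.0, 55.0], 0.93), ([436.0, 274.0, 42.0, 68.0], 0.69), ([304.0, 196.0, 17.0, 21.0], 0.58)]
narrow_pan [([367.0, 132.0, 44.0, 74.0], 0.66)]
station [([188.0, 85.0, 248.0, 159.0], 0.59)]
wide_pan_grip [([330.0, 246.0, 77.0, 59.0], 0.92), ([306.0, 196.0, 14.0, 22.0], 0.75)]
narrow_pan_grip [([366.0, 134.0, 43.0, 67.0], 0.71), ([302.0, 198.0, 22.0, 18.0], 0.62)]
canopy_front [([190.0, 87.0, 244.0, 162.0], 0.74)]
loose_cylinder [([353.0, 201.0, 13.0, 24.0], 0.89)]
lock_box [([172.0, 296.0, 40.0, 48.0], 0.89), ([359.0, 140.0, 56.0, 60.0], 0.63), ([205.0, 156.0, 60.0, 66.0], 0.52)]
padlock_a [([159.0, 188.0, 24.0, 14.0], 0.63), ([432.0, 153.0, 18.0, 13.0], 0.6)]
1.0 [-0.56054008  0.56055805  0.43102582 -0.43102928]
```

```bash
python3 - <<'E'
import cv2
a=cv2.imread("pics/top0.png")
cv2.imwrite("pics/top0c.png",cv2.resize(a[70:350,140:500],None,fx=2.2,fy=2.1,interpolation=cv2.INTER_CUBIC))
E
```

```text
(no output)
```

View pics/top0c.png

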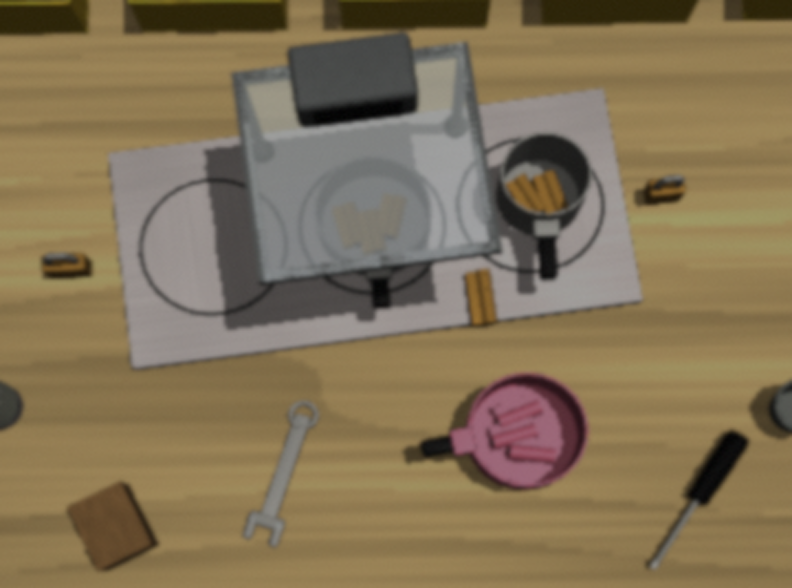

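View pics/scene0.png

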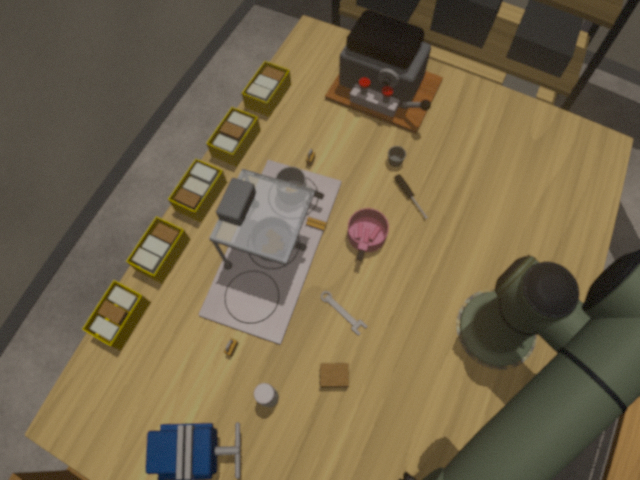

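The top view shows the wide steel pan under the canopy at crop (373,215) and the narrow pan on the right circle at (546,180). The left circle at (213,247) is empty. The pink pan at (525,430) is the look-alike and I'll ignore it. Next I'll fit poses and check them with an overlay.

```bash
cat > h.py <<'E'
import numpy as np,cv2
from scipy.optimize import least_squares
from cell import bot
def proj(P,n="top"):
    c=bot.calibration(n);P=np.atleast_2d(P);q=P@c["extrinsics"][:3,:3].T+c["extrinsics"][:3,3]
    s=q[:,:2]/q[:,2:];s=s*(1+c["k1"]*(s**2).sum(1,keepdims=True))
    return s@np.array(c["mtx"])[:2,:2].T+np.array(c["mtx"])[:2,2]
def back(uv,z,n="top"):
    uv=np.atleast_2d(uv).astype(float)
    return np.array([least_squares(lambda p:(proj([p[0],p[1],z],n)-u).ravel(),[.5,0]).x for u in uv])
def fr(p,loc,z):  # pose (x,y,yaw), local xy -> world
    c,s=np.cos(p[2]),np.sin(p[2]);loc=np.atleast_2d(loc)
    return np.c_[loc@np.array([[c,s],[-s,c]])+p[:2],np.full(len(loc),z)]
def circ(r,n=60):
    a=np.linspace(0,2*np.pi,n);return r*np.c_[np.cos(a),np.sin(a)]
def overlay(im,items,out,box=(140,500,70,350),k=2.2):
    x0,x1,y0,y1=box;v=cv2.resize(im[y0:y1,x0:x1,::-1],None,fx=k,fy=k,interpolation=cv2.INTER_CUBIC)
    for W,col in items:
        q=((proj(W)-[x0,y0]+.5)*k-.5)*8
        cv2.polylines(v,[np.round(q).astype(int)],False,col,1,cv2.LINE_AA,3)
    cv2.imwrite(out,v)
def panlines(p,r,h):
    return [(fr(p,circ(r),.012+h),(0,255,0)),(fr(p,[[-r-.003,.009],[-.108,.009],[-.108,-.009],[-r-.003,-.009]],.080),(0,0,255))]
E
cat > fit.py <<'E'
from h import *
C=lambda u,v:np.array([140+(u+.5)/2.2-.5,70+(v+.5)/2.1-.5])
cor=[C(109,155),C(603,90),C(641,300),C(132,368)]
loc=[[.125,.27],[.125,-.27],[-.125,-.27],[-.125,.27]]
st=least_squares(lambda p:(proj(fr(p,loc,.012))-cor).ravel(),[.5,0,0])
print("station",st.x,st.fun.round(1))
def inv(p,w): c,s=np.cos(p[2]),np.sin(p[2]);return (np.atleast_2d(w)[:,:2]-p[:2])@np.array([[c,-s],[s,c]])
print("empty circle local",inv(st.x,back([C(213,247)],.012)), "canopy front local",inv(st.x,back([C(265,281),C(498,250)],.202)))
# pans: rim extremes + handle tip
def pan(rim,r,h,tip):
    w=back(rim,.012+h);c=least_squares(lambda p:np.hypot(*(w-p).T)-r,w.mean(0))
    t=back([tip],.080)[0];d=c.x-t;print("len",np.hypot(*d),"res mm",(c.fun*1e3).round(1))
    return np.array([*c.x,np.arctan2(d[1],d[0])])
wp=pan([C(316,215),C(431,215),C(373,158)],.06,.062,C(381,306))
npn=pan([C(501,180),C(590,180),C(546,134)],.046,.085,C(548,278))
print("wide",wp,inv(st.x,wp[:2]),"narrow",npn,inv(st.x,npn[:2]))
im=cv2.imread("pics/top0.png")[:,:,::-1]
S=st.x
it=[(fr(S,loc+loc[:1],.012),(255,0,0))]+[(fr(S,circ(.079)+[0,y],.012),(255,255,0)) for y in(.17,0,-.17)]
overlay(im,it+panlines(wp,.06,.062)+panlines(npn,.046,.085),"pics/ov.png",(180,450,80,250),2.96)
np.savez("poses.npz",S=S,wp=wp,npn=npn)
E
python3 fit.py
```

```text
station [0.68541703 0.04814239 0.12308058] [-0.8 -0.9  0.2 -0.8  0.9  0.7 -0.3  0.8]
empty circle local [[0.00056747 0.17004569]] canopy front local [[-0.0953596   0.10478067]
 [-0.095184   -0.10782249]]
len 0.10432660547778805 res mm [-1.5 -1.5 -0.2]
len 0.1060388819746559 res mm [-1.4 -1.4 -0.3]
wide [0.68348926 0.04463095 0.06024226] [[-0.00234429 -0.00324821]] narrow [ 0.71227701 -0.12831593  0.00559397] [[ 0.00499299 -0.17842103]]
```

View pics/ov.png

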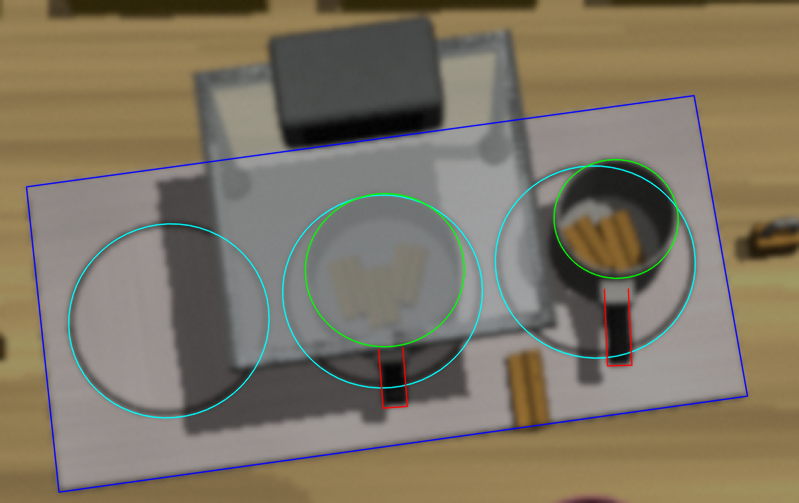

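The overlay agrees with the plate, circles, rims and handles to within about 2 mm. Next I'll check reachability of every waypoint.

```bash
cat >> h.py <<'E'
from scipy.spatial.transform import Rotation as R
D=np.load("poses.npz") if __import__("os").path.exists("poses.npz") else None
def tool(yaw,tilt,sgn):
    f=np.array([np.cos(yaw),np.sin(yaw),0]);l=np.array([-f[1],f[0],0])*sgn
    y=np.sin(tilt)*f-np.array([0,0,np.cos(tilt)])
    q=R.from_matrix(np.c_[l,y,np.cross(l,y)]).as_quat();return np.r_[q[3],q[:3]],y
def grip_tcp(p,yt,reach=.092,z=.072):
    return fr(p,[[-reach,0]],z)[0]+yt*bot.grip_depth
E
python3 - <<'E'
from h import *
S,wp,npn=D["S"],D["wp"],D["npn"]
print(bot.grip_depth)
for name,p,tl in(("wide",wp,[0,.17]),("narrow",npn,[0,0])):
    g=fr(S,[tl],0)[0]; g[:2]-=p[:2]; g[2]=0; print(name,"delta",g.round(4))
    for tilt in(30,36):
      for s in(1,-1):
        q,y=tool(p[2],np.radians(tilt),s);t=grip_tcp(p,y)
        pts=[t-.13*y+[0,0,.1],t-.13*y,t,t+g,t+g-.13*y]
        J=[bot.solve_ik(list(x),list(q)) for x in pts]
        print(tilt,s,[None if j is None else np.round(j,2).tolist() for j in J])
E
```

```text
0.0187
wide delta [-0.0189  0.1722  0.    ]
30 1 [[-0.12, -0.08, -0.72, 0.42, 0.09, -0.16], [-0.12, 0.06, -0.89, 0.11, 0.09, -0.16], [-0.1, 0.39, -0.86, -0.2, 0.08, -0.14], [0.28, 0.42, -0.8, -0.16, -0.11, 0.2], [0.32, 0.12, -0.82, 0.13, -0.13, 0.23]]
30 -1 [[-0.12, -0.08, -0.72, 0.42, 0.09, 2.98], [-0.12, 0.06, -0.89, 0.11, 0.09, 2.98], [-0.1, 0.39, -0.86, -0.2, 0.08, 3.01], [0.28, 0.42, -0.8, -0.16, -0.11, -2.95], [0.32, 0.12, -0.82, 0.13, -0.13, -2.92]]
36 1 [[-0.14, -0.14, -0.86, 0.24, 0.12, -0.16], [-0.14, 0.03, -1.03, -0.11, 0.12, -0.16], [-0.11, 0.41, -0.97, -0.42, 0.1, -0.13], [0.3, 0.43, -0.9, -0.38, -0.14, 0.19], [0.35, 0.1, -0.95, -0.09, -0.17, 0.23]]
36 -1 [[-0.14, -0.14, -0.86, 0.24, 0.12, 2.98], [-0.14, 0.03, -1.03, -0.11, 0.12, 2.98], [-0.11, 0.41, -0.97, -0.42, 0.1, 3.01], [0.3, 0.43, -0.9, -0.38, -0.14, -2.95], [0.35, 0.1, -0.95, -0.09, -0.17, -2.91]]
narrow delta [-0.0269  0.1765  0.    ]
30 1 [[-0.48, 0.02, -0.61, 0.46, 0.23, -0.42], [-0.48, 0.15, -0.77, 0.18, 0.23, -0.42], [-0.41, 0.45, -0.74, -0.1, 0.21, -0.37], [-0.06, 0.39, -0.86, -0.2, 0.03, -0.06], [-0.07, 0.06, -0.88, 0.1, 0.04, -0.07]]
30 -1 [[-0.48, 0.02, -0.61, 0.46, 0.23, 2.72], [-0.48, 0.15, -0.77, 0.18, 0.23, 2.72], [-0.41, 0.45, -0.74, -0.1, 0.21, 2.77], [-0.06, 0.39, -0.86, -0.2, 0.03, 3.09], [-0.07, 0.06, -0.88, 0.1, 0.04, 3.08]]
36 1 [[-0.52, -0.03, -0.75, 0.29, 0.3, -0.44], [-0.52, 0.12, -0.91, -0.02, 0.3, -0.44], [-0.44, 0.45, -0.84, -0.31, 0.25, -0.37], [-0.06, 0.41, -0.96, -0.43, 0.04, -0.06], [-0.08, 0.04, -1.02, -0.12, 0.05, -0.07]]
36 -1 [[-0.52, -0.03, -0.75, 0.29, 0.3, 2.7], [-0.52, 0.12, -0.91, -0.02, 0.3, 2.7], [-0.44, 0.45, -0.84, -0.31, 0.25, 2.78], [-0.06, 0.41, -0.96, -0.43, 0.04, 3.09], [-0.08, 0.04, -1.02, -0.12, 0.05, 3.07]]
```

```bash
python3 - <<'E'
from h import *
wp=D["wp"];q,y=tool(wp[2],np.radians(36),1);t=grip_tcp(wp,y)
bot.set_gripper(.55,40)
bot.move_linear([.141,.532,.30],speed=.2)
bot.move_pose(list(t-.13*y+[0,0,.1]),list(q))
bot.move_linear(list(t-.09*y),speed=.2)
print(bot.read_clock(),bot.read_position()-(t-.09*y),bot.read_gripper_width())
a=bot.camera("wrist");b=bot.camera("scene")
cv2.imwrite("pics/w1.png",np.hstack([a[::,:,::-1],b[120:480,120:440,::-1].repeat(1,0)[:480] if 0 else cv2.resize(b[130:370,170:410,::-1],(480,480))])[:, :])
v=cv2.imread("pics/w1.png");cv2.imwrite("pics/w1.png",cv2.resize(v,(800,343)))
E
```

```text
5.0167 [0.00045557 0.00026751 0.00046545] 0.5503078491176998
```

View pics/w1.png

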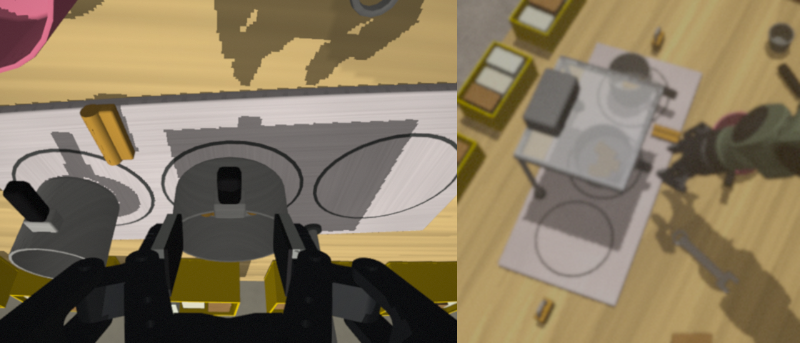

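The wrist view shows the wide pan's handle at (229,190), centred between the fingers. I'll grip it, slide it and release it.

```bash
python3 - <<'E'
from h import *
S,wp=D["S"],D["wp"];q,y=tool(wp[2],np.radians(36),1);t=grip_tcp(wp,y)
print("hit",bot.move_linear(list(t),speed=.1,until_force=10))
f0=bot.read_ft_force()
bot.set_gripper(0,40);print("w",bot.read_gripper_width(),bot.read_ft_force()-f0)
g=fr(S,[[0,.17]],0)[0];g[:2]-=wp[:2];g[2]=0
P=np.array(bot.read_position())
bot.move_linear(list(P+g),speed=.07);print("w",bot.read_gripper_width(),bot.read_ft_force()-f0,bot.read_position()-P-g,bot.read_clock())
bot.set_gripper(.4);bot.wait(.1)
bot.move_linear(list(t+g-.12*y),speed=.15)
im=bot.camera("top");cv2.imwrite("pics/t2.png",im[:,:,::-1])
e=fr(S,[[0,.17,]],0)[0]
overlay(im,panlines([e[0],e[1],wp[2]],.06,.062)+[(fr(S,circ(.079)+[0,.17],.012),(255,255,0))],"pics/ov2.png",(180,450,80,250),2.96)
print(bot.read_clock())
E
```

```text
hit False
w 0.20278112020959346 [-3.52669278  2.88362893  6.63310033]
w 0.204488941649995 [ 0.65308633 -4.34789325  2.41568596] [-3.24535384e-05  1.84348701e-05  4.26636386e-06] 9.1667
10.575
```

View pics/ov2.png

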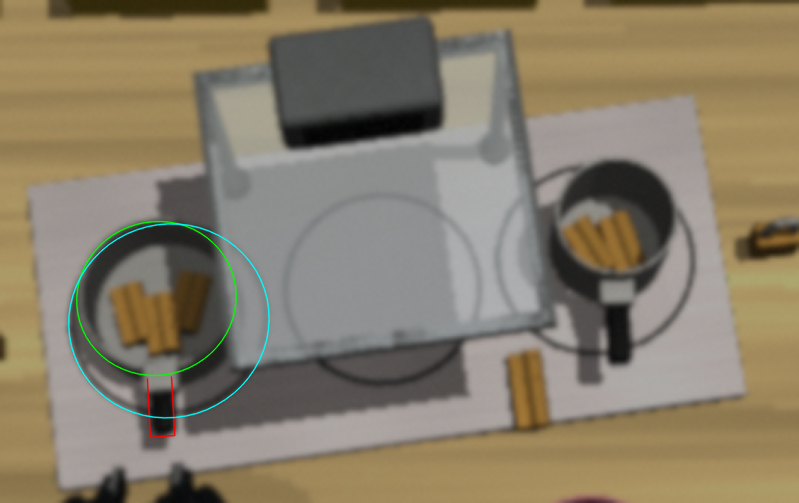

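The wide pan sits on the left circle within about 2–3 mm and has been released. The narrow pan is next.

```bash
python3 - <<'E'
from h import *
S,p=D["S"],D["npn"];q,y=tool(p[2],np.radians(36),1);t=grip_tcp(p,y)
P=np.array(bot.read_position())
bot.move_linear(list(P+[-.02,0,.08]),speed=.25);bot.set_gripper(.55)
bot.move_pose(list(t-.12*y+[-.02,0,.08]),list(q))
bot.move_linear(list(t-.09*y),speed=.15)
a=bot.camera("wrist");cv2.imwrite("pics/w3.png",a[:,:,::-1])
c=bot.calibration("wrist")
print(bot.read_clock(),bot.read_position()-(t-.09*y))
E
```

```text
13.5583 [0.00046671 0.00013657 0.00096834]
```

View pics/w3.png

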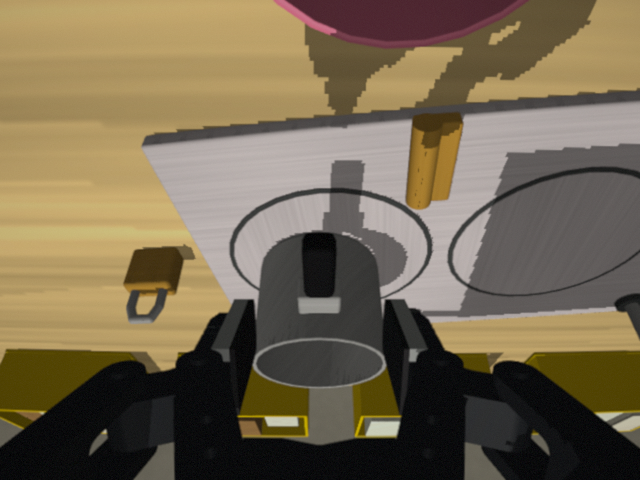

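The narrow pan's handle at (319,265) is centred between the fingers. I'll grip and slide it.

```bash
python3 - <<'E'
from h import *
S,p=D["S"],D["npn"];q,y=tool(p[2],np.radians(36),1);t=grip_tcp(p,y)
print("hit",bot.move_linear(list(t),speed=.1,until_force=10))
f0=bot.read_ft_force()
bot.set_gripper(0,40);print("w",bot.read_gripper_width(),bot.read_ft_force()-f0)
g=fr(S,[[0,0]],0)[0];g[:2]-=p[:2];g[2]=0
P=np.array(bot.read_position())
bot.move_linear(list(P+g),speed=.07);print("w",bot.read_gripper_width(),bot.read_ft_force()-f0,bot.read_clock())
bot.set_gripper(.4);bot.wait(.1)
bot.move_linear(list(t+g-.14*y),speed=.15)
im=bot.camera("top");cv2.imwrite("pics/t4.png",im[:,:,::-1])
e=fr(S,[[0,.17]],0)[0]
overlay(im,panlines([e[0],e[1],D["wp"][2]],.06,.062)+panlines([S[0],S[1],p[2]],.046,.085)+[(fr(S,circ(.079)+[0,k],.012),(255,255,0)) for k in(0,.17)],"pics/ov4.png",(180,450,80,250),2.96)
print(bot.read_clock(),bot.read_position())
E
```

```text
hit False
w 0.20267093281354 [-3.75727231  1.86769989  6.67640207]
w 0.20074388782177946 [ 1.3710021  -3.88387105  3.68810809] 17.675
19.2167 [0.52205022 0.04721796 0.16944925]
```

View pics/ov4.png

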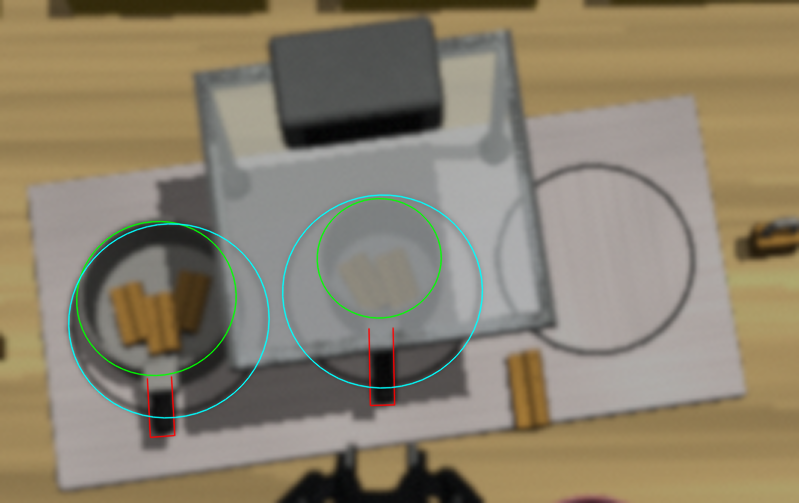

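```bash
python3 -c "
from cell import bot
bot.wait(.3);print(bot.read_ft_force());bot.close_job()"
```

```text
[ 0.11335155  0.13916486 -0.53913736]
the job is handed in; nothing more can be done
```

Both pans are swapped and the job is handed in; I get no verdict back. I slid the wide pan out from under the canopy to the left circle, then slid the narrow pan in from the right circle. For both, I pinched the handle with the gripper leaning back 36° and let go afterwards.

- **Placement:** in the last top view, the rims and handles match the targets drawn on their circles within about 2–3 mm, judged by eye. The limit is 20 mm. I did not measure the pans' tilt or height separately.
- **Bystanders:** in that last top view, the loose cylinder and the one padlock in full view look unmoved. The other things on the bench were outside that crop and I did not check them again. Neither handle approach hit anything.
- **Robot:** the arm stood clear at hand-in, with about 0.5 N on the tool. The last move ended at 19.2 s of the 48 s allowed.

No check failed. In the first fit, the handle lengths came out 2–4 mm short of the given 108 mm, which is about the precision of the camera measurement.

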